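# Gauging the inside depth of a turned pot

### The job

Measure the inside depth of the turned wooden pot on the depth gauge: swing the boom so that the probe hangs over the pot's well, and lower it by its wing knob until the sprung feeler rests on the bottom with light pressure, about 4 N and never a hard push. With it still resting there, turn the wing clockwise as far as it goes to lock the slide, then let go: the probe must stay down, locked and touching the bottom. Leave the things lying about alone.

Things in the scene. Friction and masses are not known exactly. Their poses are not given: they have to be found in the camera images.
- gauge: Depth gauge fixed to the table: dark steel foot plate 280 x 160 x 12 mm (230 mm of it to -x) and a 24 mm column, 167 mm high. Origin: column axis at table height, z up. An aluminium boom (26 mm wide, upper face 149 mm above the table) turns about the column; 150 mm out it carries an upright 12 mm steel slide rod with a wing knob on top and a feeler below.
- boom (a joint): Swing of the boom (rad), -1.1 to 0.4, positive anticlockwise from above; at 0 it points along the gauge's -x. At angle a the probe's axis is at (-0.150 cos a, -0.150 sin a) m in the gauge's frame. It stays where left; about 1 N at the wing swings it.
- quill (a joint): How far the slide is lowered (m): 0 at the top, at most 0.075. Unlocked, a light spring pushes it up with 1.5 to 3.5 N, so it pops up if let go. The feeler's force on the bottom comes on top of this.
- lock (a joint): Turn of the wing knob relative to the boom (rad), 0 to 1.2, growing clockwise from above. Below 0.35 the slide runs free, then a brake bites; past 0.85 it is locked; 1.2 is the stop. Takes about 0.25 N m and stays where left. A gripper that swings the boom by the wing must turn along with it, or it turns the lock.
- wing (a point): Centre of the wing knob, a black upright bar 44 mm long, 14 mm thick, 30 mm high (17 mm below this point to 13 mm above) on top of the slide. x along its length (along the boom at lock 0), y across the 14 mm, z up. 255 mm above the table with the slide at the top; nothing near is higher. Pinch it across the 14 mm from above to swing, lower and turn.
- feeler: Sprung steel feeler below the slide, 8 mm thick with a 10 mm ball tip. Origin: lowest point of the tip, 170 mm straight below the wing's centre when not pressed in; 85 mm above the table with the slide at the top. It gives 5 mm on a spring of 2 N per mm, then it is solid.
- well (a point): Centre of the mouth of the turned wooden pot, at its rim, 72 mm above the table. The pot, 60 mm high and 74 mm across, is fixed on the foot plate 150 mm (+-4) from the column; its round well is about 46 mm wide. The well's flat cork bottom lies 26 to 48 mm below the rim, differing from pot to pot.
- spool_a: Bystander: thread spool 32 mm across, 44 mm high, by the gauge's foot. Origin: centre of its underside.
- spool_b: Bystander: thread spool 32 mm across, 44 mm high, to the left. Origin: centre of its underside.
- spare_pot: Bystander: smaller dark wooden pot, 62 mm across, 42 mm high, loose beside the foot. Not the one to measure. Origin: centre of its underside.
- scissors: Bystander: small scissors lying flat, 140 mm long, 8 mm high, beside the foot. Origin: at the pivot.
- hoop: Bystander: wooden embroidery hoop lying flat, 150 mm across, 10 mm high. Origin: its centre.
- tumbler: Bystander: glass tumbler 84 mm across, 100 mm high. Origin: centre of its underside.
- button_tin: Bystander: round tin 72 mm across, 40 mm high. Origin: centre of its underside.

How it is judged:
By the outcome, as a careful person would: the job done as asked, in the order asked, and still so for the second after the job is handed in, with the robot touching nothing.
It also fails if it takes over 61 s, if anything falls off the work surface, if the arm or the gripper's body presses on something with over 40 N, if the wrist force passes 120 N, or if a joint passes its speed limit or range.

### The arm

A 6-joint arm with a two-finger parallel gripper is mounted at the origin on the work surface. World frame = base frame: x ahead of the robot, y to its left, z up, the work surface at z = 0. Lengths are in m, angles in degrees, forces in N, time in s.
With the tool pointing down it reaches from about 0.375 to 0.9 m from the base axis. Payload 3.1 kg.
Tool frame: the origin (TCP) lies on the centre line of the jaws, within the pads' length; the fingertips stand 8 mm ahead of it and the grasp point (between the pads) lies 11 mm behind it (bot.tip_extent is the distance from the TCP to the fingertips, in m); z points along the fingers, y is the line along which they close (so a half turn about z gives the same grasp; the last joint's range is limited). The gripper opens to 87 mm and grips with 3 to 60 N. Pads are 19 mm wide; open, the fingers measure 117 mm over their backs; the gripper's body (75 mm by 190 mm) begins 51 mm behind the grasp point.
Start: joints at [-82.019, 30.224, 82.088, -0, 67.689, -10.227], TCP at [0.195, -0.594, 0.231] pointing down, gripper open.
Joint ranges: [-176.69, 176.69], [-43.24, 126.21], [12.49, 139.97], [-82, 262], [0, 151.66], [-163.58, 163.58]. Speed limits (degrees/s): [159.86, 159.86, 180, 180, 180, 180].

### API

Orientations are given as a 3x3 rotation matrix whose columns are the frame's x, y, z axes.
In Python, from rig import bot, vision, workorder gives the robot as it stands.
- The arm moves only by the shell command python3 -m handwheel 'ROWS'. ROWS is JSON, a list of rows, each an object with "delta_rot": the turn, a rotation vector about the tool's x, y, z in rad, a list of three; "xyz": the shift along the tool's x, y, z in mm, a list of three; "hand": the closure, from -1 (fully open) to 1 (shut). A call has exactly 5 rows; each row is the pose to reach, as a shift and turn from the pose commanded when the call began, along the tool's axes at that moment; what a row does not reach only later rows make up. A row lasts 1/8 s, in which the tool goes at most 62.5 mm and 10.7 degrees, less where a joint would pass 70% of its speed; a pose out of reach is approached as far as the arm can. A call with a gripper value outside its range is refused whole. The fingers move at their own pace and stop on an object; the grip force is fixed at half the most. Time passes only in rows, so rows that repeat a pose let the fingers close, or fill a call up. It gives the time, the measured TCP pose, the force, the opening and the grip force at its end, in the units of the state.
- bot.read_state(): the state, without advancing time (a new reading comes with each control period).
- vision.capture(name): name is "scene" or "side" or "wrist"; returns the picture (384x512x3 uint8, red, green, blue); there is no depth.
- vision.camera_model(name): a dict with "camera_matrix" (3x3 intrinsics, pixels), "camera_from_world" (4x4, takes a point from world to camera coordinates). Camera axes: x right, y up, looking along -z (the intrinsics and any distortion apply to the point x, -y, -z); pixel columns grow to the right and rows downward; lengths in m; the calibration is good to about 2 mm. The wrist camera is an equidistant fisheye: a pixel r from the principal point sees the ray r / f radians off the axis. A picture is of the moment at which its call begins: read the wrist's pose just before it. camera_model takes no time and is no camera call; for the wrist camera it gives the pose at the moment of the call.
- workorder.hand_in(): hands the job in; it is judged then, once.
The state is a dict: "time_s": time; "joint_positions": joint angles; "qvel": joint speeds; "tau": joint torques, N m; "position": TCP position; "tcp_rot": TCP orientation; "force": force on the tool from outside, world axes, zero at the start; "moment": the same for the moment, N m; "opening": opening from 0.0 (shut) to 1.0 (fully open); "grasp_force": force on a finger pad.
Only numpy, scipy, OpenCV 4.12 (cv2) and the standard library are available. Lean on these libraries where they do the work, as an engineer would, in place of code of your own. Each camera call takes 0.05 s, during which the arm holds its last target. There are 200 camera calls.

## Working session

There is one attempt and no reset: what is moved stays moved. The work goes in short steps, Python scripts to look and compute and a shell command to move; the robot and the scene stay as the last step left them, time stands still between calls to the robot, and variables do not carry over. Pictures are saved under pics/ and viewed, at most 10 in all, crops included, and the job is handed in when it is done.

```bash
ls; mkdir -p pics; python3 - <<'E'
from rig import bot, vision
import cv2
for n in("scene","side"):
    cv2.imwrite(f"pics/{n}0.png",cv2.resize(vision.capture(n)[:,:,::-1],(800,600),interpolation=cv2.INTER_CUBIC))
s=bot.read_state();print(s['time_s'],s['position'],s['tcp_rot'],s['opening'])
E
```

```text
pics
0.1 [ 0.19523861 -0.5930474   0.22969215] [[ 9.49922869e-01  3.12484363e-01 -2.55739947e-04]
 [ 3.12484265e-01 -9.49921007e-01  1.91442515e-03]
 [ 3.55295174e-04 -1.89847094e-03 -9.99998135e-01]] 1.0011028788621634
```

View pics/scene0.png

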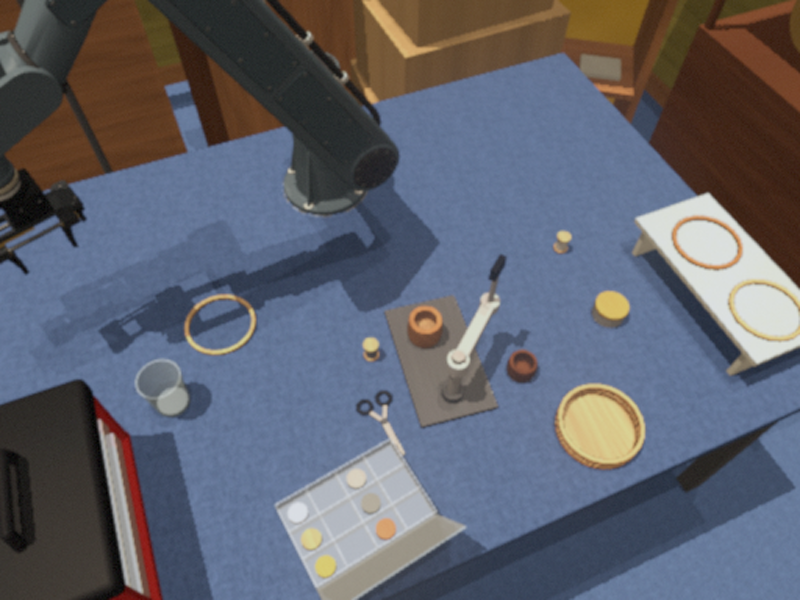

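View pics/side0.png

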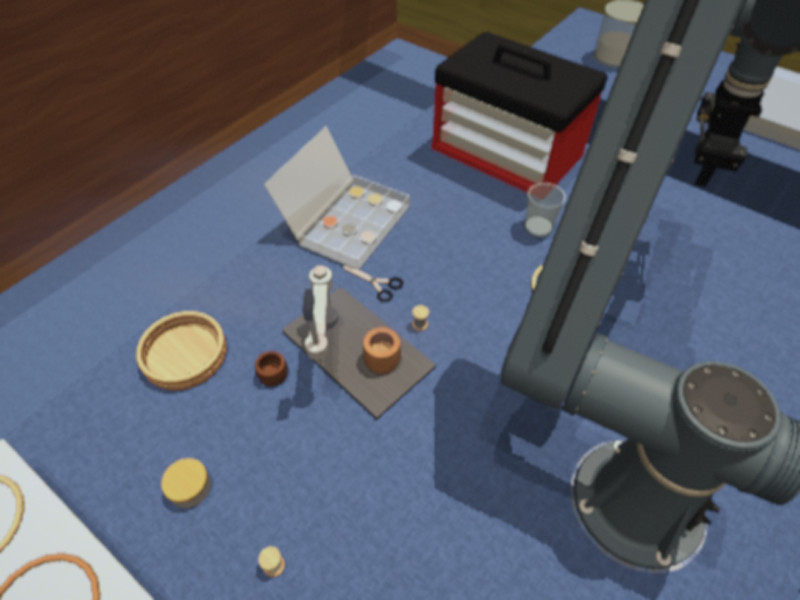

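The scene view shows the column and boom hub at about (459,358), the pot mouth at (426,318) and the rod in the boom at (490,300). The wing is at (498,266), and the plate corners are at (386,310), (457,296), (495,406) and (421,425). In the side view the pot mouth is at (382,346), the wing at about (308,303), and the boom end at (316,345).

```bash
cat > h.py <<'E'
import numpy as np
from rig import bot, vision
def ray(cam,u,v,m=None):
    m=m or vision.camera_model(cam);K=np.array(m['camera_matrix']);T=np.array(m['camera_from_world'])
    d=np.linalg.solve(K,[u,v,1.])
    if cam=='wrist':
        th=np.hypot(d[0],d[1]);s=np.sin(th)/th;d=np.array([d[0]*s,d[1]*s,np.cos(th)])
    d=np.array([d[0],-d[1],-d[2]]);R=T[:3,:3]
    return -R.T@T[:3,3],R.T@d
def atz(cam,u,v,z,m=None):
    o,d=ray(cam,u,v,m);return o+d*(z-o[2])/d[2]
E
python3 - <<'E'
from h import *
np.set_printoptions(precision=4,suppress=True)
k=.64
for c,n,u,v,z in [('scene','c1',386,310,.012),('scene','c2',457,296,.012),('scene','c3',495,406,.012),('scene','c4',421,425,.012),('scene','well',426,318,.072),('scene','hub',459,358,.155),('scene','rodboom',490,300,.149),('scene','wing',498,266,.255),
 ('side','well',382,346,.072),('side','wing',308,303,.255),('side','d1',284,332,.012),('side','d2',338,290,.012),('side','d3',433,365,.012),('side','d4',378,414,.012),('side','hub',320,273,.16),('side','rod',316,345,.149)]:
    print(c,n,atz(c,u*k,v*k,z))
print(vision.camera_model('wrist'))
E
```

```text
scene c1 [ 0.4188 -0.0067  0.012 ]
scene c2 [0.4448 0.152  0.012 ]
scene c3 [0.7124 0.1059 0.012 ]
scene c4 [ 0.6925 -0.0454  0.012 ]
scene well [0.5055 0.0469 0.072 ]
scene hub [0.6547 0.0414 0.155 ]
scene rodboom [0.5595 0.1551 0.149 ]
scene wing [0.5584 0.157  0.255 ]
side well [0.5013 0.0531 0.072 ]
side wing [0.563  0.1552 0.255 ]
side d1 [0.7062 0.1161 0.012 ]
side d2 [ 0.6926 -0.0337  0.012 ]
side d3 [ 0.4219 -0.0035  0.012 ]
side d4 [0.4404 0.1433 0.012 ]
side hub [0.6551 0.0413 0.16  ]
side rod [0.5576 0.16   0.149 ]
{'camera_matrix': array([[297.3186,   0.    , 251.3518],
       [  0.    , 297.3186, 188.4638],
       [  0.    ,   0.    ,   1.    ]]), 'camera_from_world': array([[ 0.3134, -0.9496, -0.0021, -0.6246],
       [ 0.9204,  0.3043, -0.2456,  0.0292],
       [ 0.2339,  0.075 ,  0.9694, -0.3895],
       [ 0.    ,  0.    ,  0.    ,  1.    ]])}
```

```bash
python3 -m handwheel '[{"delta_rot":[0,0,-0.18],"xyz":[35,-35,-50],"hand":-1},{"delta_rot":[0,0,-0.36],"xyz":[75,-75,-80],"hand":-1},{"delta_rot":[0,0,-0.54],"xyz":[115,-115,-110],"hand":-1},{"delta_rot":[0,0,-0.72],"xyz":[155,-155,-110],"hand":-1},{"delta_rot":[0,0,-0.9],"xyz":[195,-200,-110],"hand":-1}]'
cat >> h.py <<'E'
def delta(x,y,z,yang=None):
    s=bot.read_state();R=np.array(s['tcp_rot']);d=R.T@(np.array([x,y,z])-s['position'])
    a=np.degrees(np.arctan2(R[1,1],R[0,1]))
    print('t',s['time_s'],'xyz mm',(d*1000).round(1),'yang',a.round(2), 'rotz',None if yang is None else round(-np.radians((yang-a+90)%180-90),3),'F',np.round(s['force'],2),'pos',np.round(s['position'],4),'gf',s['grasp_force'])
E
python3 -c "
from h import *
delta(.56,.156,.34,39.6)"
```

```text
time_s: 0.72
position: [0.3183, -0.3424, 0.3411]
tcp_rot: [[0.341, 0.94, 0.001], [0.94, -0.341, -0.001], [-0.001, 0.001, -1.0]]
force: [0.5, -0.3, 0.1]
opening: 0.997
grasp_force: 0.0
t 0.725 xyz mm [550.9  57.4   0.8] yang -19.92 rotz -1.039 F [ 0.51 -0.27  0.11] pos [ 0.3183 -0.3424  0.3411] gf 0.0
```

```bash
python3 -m handwheel '[{"delta_rot":[0,0,-0.18],"xyz":[60,6,0],"hand":-1},{"delta_rot":[0,0,-0.36],"xyz":[120,12,0],"hand":-1},{"delta_rot":[0,0,-0.54],"xyz":[180,18,0],"hand":-1},{"delta_rot":[0,0,-0.72],"xyz":[240,25,0],"hand":-1},{"delta_rot":[0,0,-0.9],"xyz":[300,31,0],"hand":-1}]' >/dev/null
python3 -c "
from h import *
delta(.56,.156,.34,39.6)"
```

```text
t 1.35 xyz mm [136.  212.3   0.4] yang 31.68 rotz -0.138 F [-0.18 -0.05  0.38] pos [ 0.4508 -0.0712  0.3404] gf 0.0
```

```bash
python3 -m handwheel '[{"delta_rot":[0,0,-0.07],"xyz":[30,50,0],"hand":-1},{"delta_rot":[0,0,-0.138],"xyz":[65,102,0],"hand":-1},{"delta_rot":[0,0,-0.138],"xyz":[98,153,0],"hand":-1},{"delta_rot":[0,0,-0.138],"xyz":[130,203,0],"hand":-1},{"delta_rot":[0,0,-0.138],"xyz":[130,203,0],"hand":-1}]' >/dev/null
python3 - <<'E'
from h import *
import cv2
delta(.56,.156,.34,39.6)
m=vision.camera_model('wrist');im=vision.capture('wrist')
np.savez('w1.npz',K=m['camera_matrix'],T=m['camera_from_world'])
cv2.imwrite('pics/w1.png',cv2.resize(im[:,:,::-1],(800,600),interpolation=cv2.INTER_CUBIC))
E
```

```text
t 1.975 xyz mm [ 4.9  8.2 -0.4] yang 39.56 rotz -0.001 F [-0.66 -1.02 -0.65] pos [0.5568 0.147  0.3396] gf 0.0
```

View pics/w1.png

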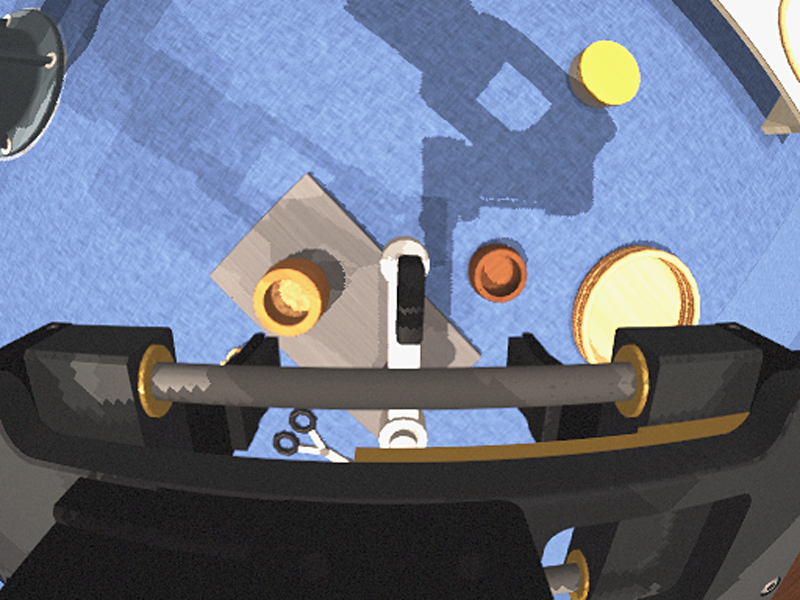

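The wrist view shows the wing at x 397–423, y 256–345, aligned with the boom. The pot rim is centred near (289,302) and the column top is at (403,437).

```bash
python3 - <<'E'
from h import *
import cv2
f=np.load('w1.npz');m=dict(camera_matrix=f['K'],camera_from_world=f['T']);k=.64
for n,u,v,z in [('rim',289,302,.072),('winga',410,258,.255),('wingtopend',410,344,.268),('wingmid',410,300,.262),('hub',403,436,.167),('plate',308,175,.012),('plate2',212,273,.012)]:
    print(n,atz('wrist',u*k,v*k,z,m).round(4))
im=cv2.imread('pics/w1.png')[160:360,220:480];cv2.imwrite('pics/w1c.png',cv2.resize(im,(780,600),interpolation=cv2.INTER_CUBIC))
E
```

```text
rim [0.5119 0.0473 0.072 ]
winga [0.5483 0.1726 0.255 ]
wingtopend [0.5754 0.1397 0.268 ]
wingmid [0.5614 0.1566 0.262 ]
hub [0.6502 0.0486 0.167 ]
plate [0.4443 0.1469 0.012 ]
plate2 [ 0.4226 -0.0047  0.012 ]
```

View pics/w1c.png

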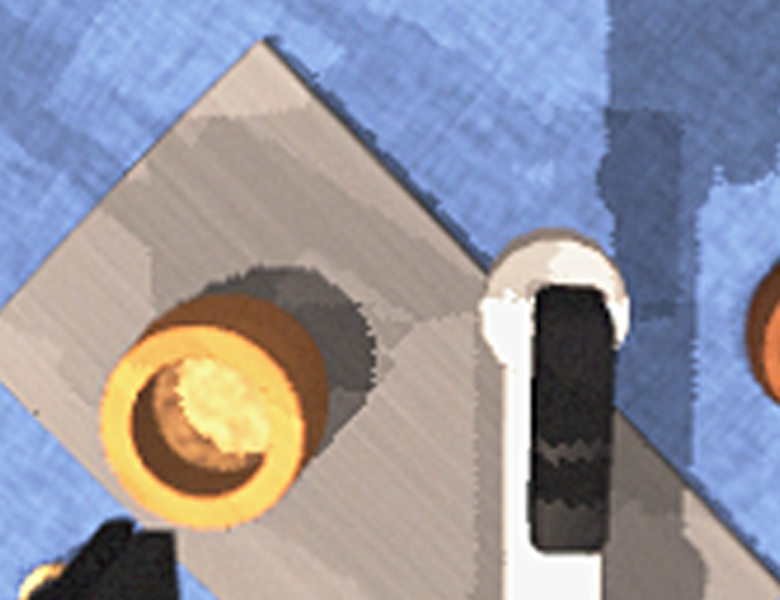

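The crop shows the pot's rim ring centred at (203,427) and the wing bar at x 530–612, aligned with the tool. I'll descend and pinch it.

```bash
python3 -m handwheel '[{"delta_rot":[0,0,0],"xyz":[4.6,9.3,20],"hand":-1},{"delta_rot":[0,0,0],"xyz":[4.6,9.3,50],"hand":-1},{"delta_rot":[0,0,0],"xyz":[4.6,9.3,75],"hand":-1},{"delta_rot":[0,0,0],"xyz":[4.6,9.3,92],"hand":-0.6},{"delta_rot":[0,0,0],"xyz":[4.6,9.3,92],"hand":0}]'
python3 -m handwheel '[{"delta_rot":[0,0,0],"xyz":[0,0,0],"hand":0.3},{"delta_rot":[0,0,0],"xyz":[0,0,0],"hand":0.6},{"delta_rot":[0,0,0],"xyz":[0,0,0],"hand":1},{"delta_rot":[0,0,0],"xyz":[0,0,0],"hand":1},{"delta_rot":[0,0,0],"xyz":[0,0,0],"hand":1}]'
python3 -c "
from h import *
delta(.561,.1565,.247,39.6)"
```

```text
time_s: 2.65
position: [0.5587, 0.1513, 0.2471]
tcp_rot: [[-0.631, 0.776, -0.005], [0.776, 0.631, -0.001], [0.002, -0.004, -1.0]]
force: [-0.6, 0.2, -0.1]
opening: 0.854
grasp_force: 0.0
time_s: 3.28
position: [0.5604, 0.153, 0.2487]
tcp_rot: [[-0.633, 0.774, 0.0], [0.774, 0.633, -0.0], [-0.0, 0.0, -1.0]]
force: [0.8, -0.2, 0.4]
opening: 0.284
grasp_force: 0.0
t 3.275 xyz mm [2.4 2.7 1.7] yang 39.26 rotz -0.006 F [ 0.79 -0.17  0.36] pos [0.5604 0.153  0.2487] gf 0.0
```

```bash
python3 -m handwheel '[{"delta_rot":[0,0,0],"xyz":[2,2.5,1],"hand":1},{"delta_rot":[0,0,0],"xyz":[2,2.5,1],"hand":1},{"delta_rot":[0,0,0],"xyz":[2,2.5,1],"hand":1},{"delta_rot":[0,0,0],"xyz":[2,2.5,1],"hand":1},{"delta_rot":[0,0,0],"xyz":[2,2.5,1],"hand":1}]'
python3 -c "
from h import *
delta(.561,.1565,.247,39.6)"
```

```text
time_s: 3.9
position: [0.5611, 0.1561, 0.2476]
tcp_rot: [[-0.633, 0.774, 0.0], [0.774, 0.633, 0.0], [0.0, 0.0, -1.0]]
force: [0.4, -0.0, 0.7]
opening: 0.155
grasp_force: 30.0
t 3.9 xyz mm [0.4 0.2 0.6] yang 39.24 rotz -0.006 F [ 0.38 -0.04  0.7 ] pos [0.5611 0.1561 0.2476] gf 29.999718074686825
```

```bash
python3 -m handwheel '[{"delta_rot":[0,0,-0.0873],"xyz":[-0.6,-13.1,0],"hand":1},{"delta_rot":[0,0,-0.1745],"xyz":[-2.3,-26,0],"hand":1},{"delta_rot":[0,0,-0.2618],"xyz":[-5.1,-38.8,0],"hand":1},{"delta_rot":[0,0,-0.3491],"xyz":[-9,-51.3,0],"hand":1},{"delta_rot":[0,0,-0.4189],"xyz":[-13,-61,0],"hand":1}]'
python3 -m handwheel '[{"delta_rot":[0,0,-0.0873],"xyz":[-0.6,-13.1,0],"hand":1},{"delta_rot":[0,0,-0.1745],"xyz":[-2.3,-26,0],"hand":1},{"delta_rot":[0,0,-0.2618],"xyz":[-5.1,-38.8,0],"hand":1},{"delta_rot":[0,0,-0.3491],"xyz":[-9,-51.3,0],"hand":1},{"delta_rot":[0,0,-0.4102],"xyz":[-12.5,-59.8,0],"hand":1}]'
python3 -m handwheel '[{"delta_rot":[0,0,0],"xyz":[0,0,0],"hand":1},{"delta_rot":[0,0,0],"xyz":[0,0,0],"hand":1},{"delta_rot":[0,0,0],"xyz":[0,0,0],"hand":1},{"delta_rot":[0,0,0],"xyz":[0,0,0],"hand":1},{"delta_rot":[0,0,0],"xyz":[0,0,0],"hand":1}]' >/dev/null
python3 - <<'E'
from h import *
import cv2
delta(.5057,.0484,.247,86.8)
m=vision.camera_model('wrist');im=vision.capture('wrist')
np.savez('w2.npz',K=m['camera_matrix'],T=m['camera_from_world'])
b=cv2.resize(im[100:330,120:400,::-1],(700,575),interpolation=cv2.INTER_CUBIC)
cv2.imwrite('pics/w2.png',b)
s=vision.capture('side')[130:290,160:370,::-1]
cv2.imwrite('pics/s2.png',cv2.resize(s,(787,600),interpolation=cv2.INTER_CUBIC))
print(bot.read_state()['moment'])
E
```

```text
time_s: 4.53
position: [0.522, 0.1074, 0.2476]
tcp_rot: [[-0.894, 0.448, 0.001], [0.448, 0.894, 0.001], [-0.0, 0.001, -1.0]]
force: [0.3, 0.9, -0.0]
opening: 0.159
grasp_force: 30.0
time_s: 5.15
position: [0.5061, 0.0483, 0.2476]
tcp_rot: [[-0.999, 0.054, -0.0], [0.054, 0.999, 0.001], [0.0, 0.001, -1.0]]
force: [-0.5, 0.6, -0.3]
opening: 0.161
grasp_force: 30.0
t 5.775 xyz mm [ 0.5 -0.1  0.5] yang 86.75 rotz -0.001 F [-0.45 -1.33  1.17] pos [0.5062 0.0485 0.2475] gf 29.999791025184095
[-0.06213126  0.06990023 -0.00727383]
```

View pics/w2.png

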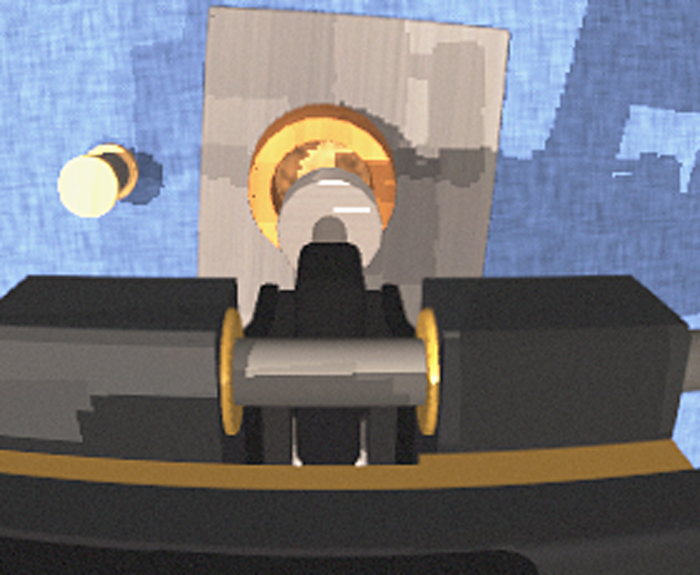

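View pics/s2.png

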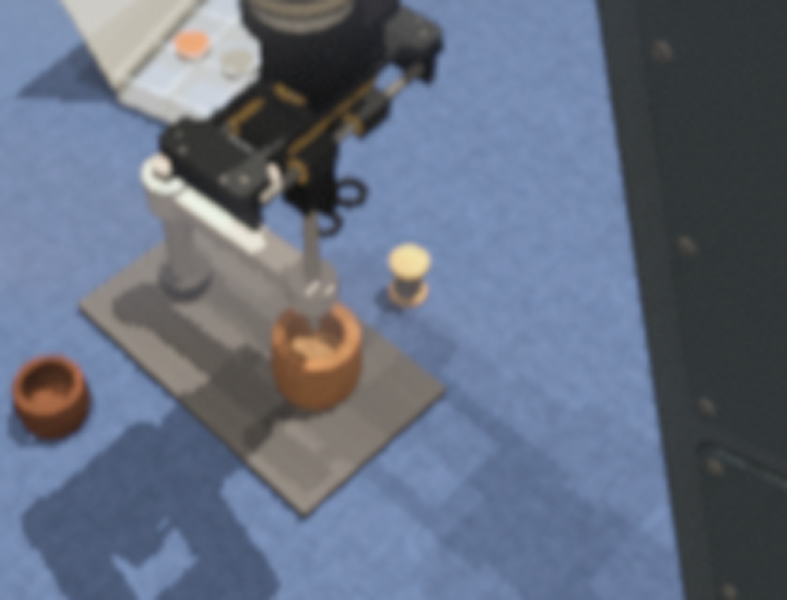

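The wrist crop puts the pot rim centre at x≈322 and the boom end at x≈330, so the probe is about 3 mm off laterally. The side crop shows the rod directly above the pot mouth near (315,300–340). I'll trim the swing by 3 mm and lower 34 mm.

```bash
cat >> h.py <<'E'
def avgF(n=10):
    f=[]
    for i in range(n):
        vision.capture('side'); s=bot.read_state(); f.append(s['force'])
    f=np.array(f); print('t',round(s['time_s'],2),'F',f.mean(0).round(2),'sd',f.std(0).round(2),'z',np.round(s['position'],4),'gf',round(s['grasp_force'],1))
E
python3 -c "
from h import *
avgF(6)"
python3 -m handwheel '[{"delta_rot":[0,0,-0.02],"xyz":[0,-3,0],"hand":1},{"delta_rot":[0,0,-0.02],"xyz":[0,-3,8],"hand":1},{"delta_rot":[0,0,-0.02],"xyz":[0,-3,18],"hand":1},{"delta_rot":[0,0,-0.02],"xyz":[0,-3,28],"hand":1},{"delta_rot":[0,0,-0.02],"xyz":[0,-3,34],"hand":1}]'
python3 -c "
from h import *
avgF(8)"
```

```text
t 6.17 F [-0.9  -0.62  1.63] sd [0.51 0.21 0.29] z [0.5062 0.0484 0.2475] gf 30.0
time_s: 6.8
position: [0.5061, 0.0453, 0.2126]
tcp_rot: [[-0.999, 0.037, -0.001], [0.037, 0.999, -0.0], [0.001, -0.0, -1.0]]
force: [-0.8, 0.2, 3.4]
opening: 0.162
grasp_force: 30.0
t 7.2 F [-1.5  -0.51  2.  ] sd [0.62 0.52 0.63] z [0.5061 0.0454 0.2137] gf 30.0
```

```bash
python3 -m handwheel '[{"delta_rot":[0,0,0],"xyz":[0,0,1],"hand":1},{"delta_rot":[0,0,0],"xyz":[0,0,2],"hand":1},{"delta_rot":[0,0,0],"xyz":[0,0,3],"hand":1},{"delta_rot":[0,0,0],"xyz":[0,0,3],"hand":1},{"delta_rot":[0,0,0],"xyz":[0,0,3],"hand":1}]'; python3 -c "
from h import *
avgF(3)"
```

```text
time_s: 7.82
position: [0.5061, 0.0454, 0.2105]
tcp_rot: [[-0.999, 0.037, -0.0], [0.037, 0.999, 0.0], [0.0, 0.0, -1.0]]
force: [-1.4, -1.6, 2.6]
opening: 0.158
grasp_force: 30.0
t 7.97 F [-2.   -1.15  2.14] sd [0.56 0.56 0.48] z [0.5061 0.0454 0.2105] gf 30.0
```

```bash
python3 -m handwheel '[{"delta_rot":[0,0,0],"xyz":[0,0,0.5],"hand":1},{"delta_rot":[0,0,0],"xyz":[0,0,1],"hand":1},{"delta_rot":[0,0,0],"xyz":[0,0,2],"hand":1},{"delta_rot":[0,0,0],"xyz":[0,0,2],"hand":1},{"delta_rot":[0,0,0],"xyz":[0,0,2],"hand":1}]'; python3 -c "
from h import *
avgF(3)"
```

```text
time_s: 8.6
position: [0.5061, 0.0454, 0.2085]
tcp_rot: [[-0.999, 0.037, -0.0], [0.037, 0.999, 0.0], [0.0, 0.0, -1.0]]
force: [-2.0, -1.1, 2.4]
opening: 0.163
grasp_force: 30.0
t 8.75 F [-2.34 -0.12  2.34] sd [0.51 0.12 0.33] z [0.5061 0.0454 0.2085] gf 30.0
```

```bash
python3 -m handwheel '[{"delta_rot":[0,0,0],"xyz":[0,0,0.5],"hand":1},{"delta_rot":[0,0,0],"xyz":[0,0,1],"hand":1},{"delta_rot":[0,0,0],"xyz":[0,0,2],"hand":1},{"delta_rot":[0,0,0],"xyz":[0,0,2],"hand":1},{"delta_rot":[0,0,0],"xyz":[0,0,2],"hand":1}]'|grep -E 'force:|pos'; python3 -c "
from h import *
avgF(3)"
```

```text
position: [0.5061, 0.0453, 0.2065]
force: [-2.5, 0.7, 2.4]
grasp_force: 30.0
t 9.53 F [-2.4  -0.22  1.75] sd [0.79 0.11 0.63] z [0.5061 0.0454 0.2065] gf 30.0
```

```bash
python3 -m handwheel '[{"delta_rot":[0,0,0],"xyz":[0,0,0.5],"hand":1},{"delta_rot":[0,0,0],"xyz":[0,0,1],"hand":1},{"delta_rot":[0,0,0],"xyz":[0,0,1.5],"hand":1},{"delta_rot":[0,0,0],"xyz":[0,0,1.5],"hand":1},{"delta_rot":[0,0,0],"xyz":[0,0,1.5],"hand":1}]'|grep -E 'force:|pos'; python3 -c "
from h import *
avgF(3)"
```

```text
position: [0.5061, 0.0454, 0.205]
force: [-2.9, -0.5, 1.5]
grasp_force: 30.0
t 10.3 F [-1.86 -0.73  2.22] sd [0.29 0.26 0.19] z [0.5061 0.0454 0.205 ] gf 30.0
```

```bash
python3 -m handwheel '[{"delta_rot":[0,0,0],"xyz":[0,0,0.5],"hand":1},{"delta_rot":[0,0,0],"xyz":[0,0,1],"hand":1},{"delta_rot":[0,0,0],"xyz":[0,0,2],"hand":1},{"delta_rot":[0,0,0],"xyz":[0,0,2],"hand":1},{"delta_rot":[0,0,0],"xyz":[0,0,2],"hand":1}]'|grep -E 'force:|pos'; python3 -c "
from h import *
avgF(3)"
```

```text
position: [0.5061, 0.0454, 0.203]
force: [-2.2, -1.1, 2.0]
grasp_force: 30.0
t 11.07 F [-2.24 -0.24  2.49] sd [0.17 0.49 0.41] z [0.5061 0.0454 0.203 ] gf 30.0
```

```bash
python3 -m handwheel '[{"delta_rot":[0,0,0],"xyz":[0,0,0.5],"hand":1},{"delta_rot":[0,0,0],"xyz":[0,0,1],"hand":1},{"delta_rot":[0,0,0],"xyz":[0,0,2],"hand":1},{"delta_rot":[0,0,0],"xyz":[0,0,2],"hand":1},{"delta_rot":[0,0,0],"xyz":[0,0,2],"hand":1}]'|grep -E 'force:|pos'; python3 -c "
from h import *
avgF(3)"
```

```text
position: [0.5061, 0.0454, 0.2011]
force: [-2.5, -0.9, 3.5]
grasp_force: 30.0
t 11.85 F [-3.46 -0.56  3.54] sd [0.35 0.3  0.53] z [0.5061 0.0454 0.2011] gf 30.0
```

```bash
python3 -m handwheel '[{"delta_rot":[0,0,0],"xyz":[0,0,0.5],"hand":1},{"delta_rot":[0,0,0],"xyz":[0,0,1],"hand":1},{"delta_rot":[0,0,0],"xyz":[0,0,1],"hand":1},{"delta_rot":[0,0,0],"xyz":[0,0,1],"hand":1},{"delta_rot":[0,0,0],"xyz":[0,0,1],"hand":1}]'|grep -E 'force:|pos'; python3 -c "
from h import *
avgF(6)"
```

```text
position: [0.5061, 0.0454, 0.2002]
force: [-3.0, -0.9, 5.3]
grasp_force: 30.0
t 12.78 F [-2.85 -0.53  5.35] sd [0.27 0.33 0.29] z [0.5062 0.0454 0.2002] gf 30.0
```

Contact is confirmed, with the force rising about 2 N/mm. The feeler is at about 3.1 N, so I'll go 0.4 mm further.

```bash
python3 -m handwheel '[{"delta_rot":[0,0,0],"xyz":[0,0,0.4],"hand":1},{"delta_rot":[0,0,0],"xyz":[0,0,0.4],"hand":1},{"delta_rot":[0,0,0],"xyz":[0,0,0.4],"hand":1},{"delta_rot":[0,0,0],"xyz":[0,0,0.4],"hand":1},{"delta_rot":[0,0,0],"xyz":[0,0,0.4],"hand":1}]'|grep -E 'force:|pos'; python3 -c "
from h import *
avgF(6)"
```

```text
position: [0.5061, 0.0454, 0.1999]
force: [-2.0, -0.3, 6.2]
grasp_force: 30.0
t 13.7 F [-3.54 -0.49  5.61] sd [0.45 0.51 0.53] z [0.5062 0.0454 0.1999] gf 30.0
```

```bash
python3 -m handwheel '[{"delta_rot":[0,0,0.12],"xyz":[0,0,0],"hand":1},{"delta_rot":[0,0,0.24],"xyz":[0,0,0],"hand":1},{"delta_rot":[0,0,0.36],"xyz":[0,0,0],"hand":1},{"delta_rot":[0,0,0.48],"xyz":[0,0,0],"hand":1},{"delta_rot":[0,0,0.6],"xyz":[0,0,0],"hand":1}]'; python3 -c "
from h import *
avgF(4);print(bot.read_state()['moment'])"
```

```text
time_s: 14.32
position: [0.5062, 0.0456, 0.1999]
tcp_rot: [[-0.802, 0.597, 0.0], [0.597, 0.802, 0.0], [-0.0, 0.0, -1.0]]
force: [-4.7, -0.1, 4.9]
opening: 0.157
grasp_force: 30.0
t 14.53 F [-3.1   0.04  5.81] sd [0.34 0.72 0.37] z [0.5062 0.0456 0.1999] gf 30.0
[ 0.06496941  0.46717024 -0.12891815]
```

```bash
python3 -m handwheel '[{"delta_rot":[0,0,0.12],"xyz":[0,0,0],"hand":1},{"delta_rot":[0,0,0.24],"xyz":[0,0,0],"hand":1},{"delta_rot":[0,0,0.36],"xyz":[0,0,0],"hand":1},{"delta_rot":[0,0,0.48],"xyz":[0,0,0],"hand":1},{"delta_rot":[0,0,0.58],"xyz":[0,0,0],"hand":1}]'; python3 -c "
from h import *
delta(.506,.045,.2,18)
avgF(4);print(bot.read_state()['moment'])"
```

```text
time_s: 15.15
position: [0.5061, 0.0457, 0.1999]
tcp_rot: [[-0.344, 0.939, 0.0], [0.939, 0.344, 0.0], [0.0, 0.0, -1.0]]
force: [-2.4, 0.4, 6.8]
opening: 0.155
grasp_force: 30.0
t 15.15 xyz mm [-0.6 -0.4 -0.1] yang 20.14 rotz 0.037 F [-2.36  0.45  6.82] pos [0.5061 0.0457 0.1999] gf 29.997932924889028
t 15.35 F [-3.47  0.23  5.87] sd [0.41 0.43 0.27] z [0.5062 0.0457 0.1999] gf 30.0
[ 0.0620057   0.49310773 -0.06840903]
```

```bash
python3 -m handwheel '[{"delta_rot":[0,0,0.03],"xyz":[0,0,0],"hand":1},{"delta_rot":[0,0,0.06],"xyz":[0,0,0],"hand":1},{"delta_rot":[0,0,0.09],"xyz":[0,0,0],"hand":1},{"delta_rot":[0,0,0.09],"xyz":[0,0,0],"hand":1},{"delta_rot":[0,0,0.09],"xyz":[0,0,0],"hand":1}]' | grep force; python3 -c "
from h import *
delta(.506,.045,.2,18)
avgF(4);print(bot.read_state()['moment'])"
```

```text
force: [-2.3, 2.4, 5.3]
grasp_force: 30.0
t 15.975 xyz mm [-1.1 -0.6 -0.1] yang 15.3 rotz -0.047 F [-2.26  2.4   5.34] pos [0.5063 0.0462 0.1999] gf 30.001375107094646
t 16.18 F [-2.77  2.6   5.55] sd [0.7  0.62 0.55] z [0.5063 0.0462 0.1999] gf 30.0
[0.4037568 0.3153187 0.7616747]
```

```bash
python3 -m handwheel '[{"delta_rot":[0,0,-0.03],"xyz":[0,0,0],"hand":1},{"delta_rot":[0,0,-0.03],"xyz":[0,0,0],"hand":0.6},{"delta_rot":[0,0,-0.03],"xyz":[0,0,0],"hand":0.2},{"delta_rot":[0,0,-0.03],"xyz":[0,0,0],"hand":-0.2},{"delta_rot":[0,0,-0.03],"xyz":[0,0,0],"hand":-0.4}]'|grep -E "force|opening"
python3 -m handwheel '[{"delta_rot":[0,0,0],"xyz":[0,0,0],"hand":-0.5},{"delta_rot":[0,0,0],"xyz":[0,0,-10],"hand":-0.5},{"delta_rot":[0,0,0],"xyz":[0,0,-40],"hand":-0.5},{"delta_rot":[0,0,0],"xyz":[0,0,-80],"hand":-0.5},{"delta_rot":[0,0,0],"xyz":[0,0,-120],"hand":-0.5}]'
python3 -m handwheel '[{"delta_rot":[0,0,0],"xyz":[0,0,-10],"hand":-0.5},{"delta_rot":[0,0,0],"xyz":[0,0,-20],"hand":-0.5},{"delta_rot":[0,0,0],"xyz":[0,0,-20],"hand":-0.5},{"delta_rot":[0,0,0],"xyz":[0,0,-20],"hand":-0.5},{"delta_rot":[0,0,0],"xyz":[0,0,-20],"hand":-0.5}]'>/dev/null
python3 - <<'E'
from h import *
import cv2
avgF(3)
b=cv2.resize(vision.capture('wrist')[100:330,120:400,::-1],(700,575),interpolation=cv2.INTER_CUBIC);cv2.imwrite('pics/w3.png',b)
s=vision.capture('side')[130:290,160:370,::-1]
cv2.imwrite('pics/s3.png',cv2.resize(s,(787,600),interpolation=cv2.INTER_CUBIC))
E
```

```text
force: [0.2, 0.1, -0.5]
opening: 0.452
grasp_force: 0.0
time_s: 17.42
position: [0.506, 0.0454, 0.3215]
tcp_rot: [[-0.29, 0.957, 0.001], [0.957, 0.29, -0.0], [-0.0, 0.001, -1.0]]
force: [1.1, -0.3, 0.3]
opening: 0.751
grasp_force: 0.0
t 18.2 F [0.27 0.42 0.04] sd [0.69 0.55 0.24] z [0.506  0.0453 0.3391] gf 0.0
```

View pics/w3.png

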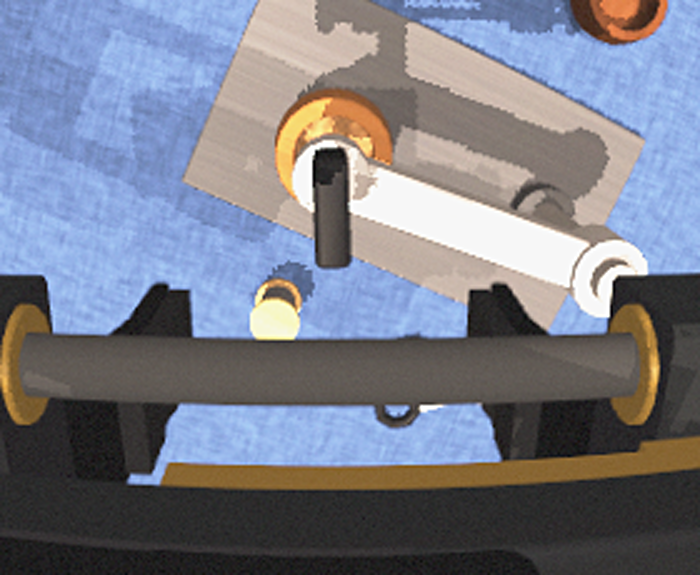

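View pics/s3.png

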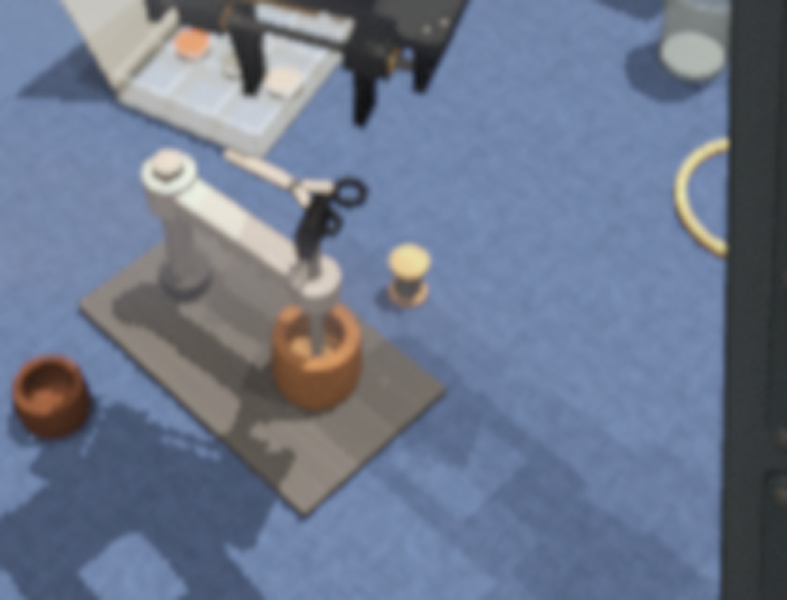

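The wrist crop shows the wing (x≈332, y 150–265) turned about 70° from the boom. The side crop shows the probe still down inside the pot at (318,340), with the gripper clear.

```bash
python3 -c "
from rig import workorder
print(workorder.hand_in())"
```

```text
the job is handed in; nothing more can be done
None
```

The probe is down in the pot, resting on the bottom at roughly 3.5 to 4 N and locked with the wing turned to its stop. The gripper is clear and no bystander was touched; the job was handed in at about 18 s.

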